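Shut the electrode-cap case at the welding bench

ROBOT

A 7-joint arm with a two-finger parallel gripper is mounted at the origin on the work surface. World frame = base frame: x ahead of the robot, y to its left, z up, the work surface at z = 0. Lengths are in m, angles in rad, forces in N, time in s.
With the tool pointing down it reaches from about 0.35 to 0.9 m from the base axis. Payload 8.1 kg.
Tool frame: the origin (TCP) lies on the centre line of the jaws, within the pads' length; the fingertips stand 17 mm ahead of it and the grasp point (between the pads) lies 2 mm behind it; z points along the fingers, y is the direction in which the jaws open and shut (so a half turn about z gives the same grasp; the last joint's range is limited). The gripper opens to 92 mm and grips with 3 to 60 N. Pads are 19 mm wide; open, the fingers measure 130 mm over their backs; the gripper's body (75 mm by 190 mm) begins 47 mm behind the grasp point.
Start: joints at [1.139, 0.434, 0.025, 1.573, -0.012, 1.134, -0.075], TCP at [0.202, -0.592, 0.244] pointing down, gripper open.
Joint ranges: [-2.62, 2.62], [-0.44, 2.09], [-1.27, 1.32], [0.08, 2.57], [-1.32, 4.46], [0.12, 2], [-2.74, 2.74]. Speed limits (rad/s): [2.22, 2.22, 3.01, 3.01, 3.14, 3.14, 3.14].

INTERFACE

Orientations are given as a rotation vector (axis times angle).
In Python, from cell import arm, imaging, job gives the robot as it stands.
- The arm moves only by the tool jog_arm, never from a script. Its argument "moves" is a list of rows, each an object with "fingers": the closure, from -1 (fully open) to 1 (shut); "xyz": the shift along the tool's x, y, z in cm, a list of three; "angular": the turn, a rotation vector about the tool's x, y, z in rad, a list of three. In form: [{"fingers": fingers, "xyz": [dx, dy, dz], "angular": [ax, ay, az]}, ...]. A call has 1 to 12 rows; each row is the pose to reach, as a shift and turn from the pose commanded when the call began, along the tool's axes at that moment; what a row does not reach only later rows make up. A row lasts 1/8 s, in which the tool goes at most 62.5 mm and 10.7 degrees, less where a joint would pass 70% of its speed; a pose out of reach is approached as far as the arm can. A call with a gripper value outside its range is refused whole. The fingers move at their own pace and stop on an object; "grip_force" is the grip in N (left out, the last holds). Time passes only in rows, so rows that repeat a pose let the fingers close. It gives the time, the measured TCP pose, the force and the opening at its end, in the units of the state.
- arm.observe(): the state, without advancing time (a new reading comes with each control period).
- imaging.get_image(name): name is "scene" or "top" or "wrist"; returns the picture (480x640x3 uint8, red, green, blue); there is no depth.
- imaging.camera_params(name): a dict with "fx", "fy", "cx", "cy" (pixels), "rvec" (rotation vector, rad) and "tvec" (3), from world to camera coordinates, as OpenCV has them; the wrist camera has in their place "hand_eye" (4x4, takes a point from camera to tool coordinates, whose origin is the TCP and whose axes are the flange's). Camera axes: x right, y down, z forward; pixel columns grow to the right and rows downward; lengths in m; the calibration is good to about 2 mm. A picture is of the moment at which its call begins: read the wrist's pose just before it. camera_params takes no time and is no camera call.
- job.sign_off(): hands the job in, once; it reports no verdict.
The state is a dict: "clock": time; "joints": joint angles; "dq": joint speeds; "joint_efforts": joint torques, N m; "position": TCP position; "ee_rot": TCP orientation; "force": force on the tool from outside, world axes, zero at the start; "ft_torque": the same for the moment, N m; "width": opening from 0.0 (shut) to 1.0 (fully open).
Only numpy, scipy, OpenCV 4.12 (cv2) and the standard library are available. Lean on these libraries where they do the work, as an engineer would, in place of code of your own. Each camera call takes 0.05 s, during which the arm holds its last target. There are 200 camera calls.

TASK

Put the spare electrode caps away: with your fingertips push the yellow keeper flap all the way down flat over the copper caps in the blue case, and only then swing the blue cover fully shut over it, without slamming it. Take the hand away afterwards, and leave the wrench, the can and the bracket where they stand.

Things in the scene. Friction and masses are not known exactly. Their poses are not given: they have to be found in the camera images.
- case: Open blue sheet-metal case, 170 (its x) x 150 (its y) x 70 mm high, walls 4 mm, fixed to the bench. Origin: centre of its underside; x points from the front wall, near the robot, to the back wall with the cover hinge; z up. Inside: a black rack with eight copper caps (tops 49 mm above the bench) and, along the front wall, a grey ledge 22 mm wide (top 54 mm above the bench).
- flap (a joint): Angle of the yellow keeper flap (rad): 0 = flat over the caps (its stop), top face 56 mm above the bench, 14 mm below the rim; 1.57 = upright. Starts at 1.25 to 1.55, leaning a little to the back. It folds away from the robot, to the back of the case. Stiff hinge (friction 0.08 N m): it stays where it is left and must be pushed all the way.
- flap_hinge (a point): Middle of the flap's hinge line, which runs along the case's y: at x = -56 mm in the case's frame, 53 mm above the bench. The flap is a plate 90 mm long from hinge to free edge, 125 mm wide, 3 mm thick, about 80 g.
- flap_edge (a point): Middle of the flap's free edge, on the face that looks to the front of the case when it stands and up when it lies flat; 90 mm from the hinge.
- cover (a joint): Angle of the blue cover (rad): 0 = fully shut on the rim (its stop), top face 76 mm above the bench; 1.57 = upright. Starts open at 1.6 to 1.8, leaning back a little. Its outside, with a white panel, looks away from the robot when open and up when shut. Stiff hinge (friction 0.42 N m): it stays at any angle and must be pushed all the way.
- cover_hinge (a point): Middle of the cover's hinge line, which runs along the case's y at the top of the back wall: at x = +85 mm in the case's frame, 71 mm above the bench. The cover is a plate 175 mm from hinge to free edge, 158 mm wide, 5 mm thick, about 0.3 kg, with a 3 mm thick lip along the free edge reaching 11 mm towards the inside.
- cover_edge (a point): Middle of the cover's free edge, on its outer face, 175 mm from the hinge (5 mm outward from the hinge plane).
- wrench: Loose steel open-ended wrench, 160 mm long, lying flat; origin at its underside near the middle, x along it. Bystander, leave it.
- can: Loose upright can with a green label, 52 mm in diameter, 130 mm high; origin at the centre of its underside. Bystander, leave it.
- bracket: Loose L-shaped steel bracket, foot 60 x 40 mm, upright 50 mm high, 4 mm thick; origin at the centre of the foot's underside. Bystander, leave it.
Not all that is in view belongs to the job. Several things have the shape of the case; the one meant has the colours described above.

How it is judged:
By the outcome, as a careful person would: the job done as asked, in the order asked, and still so for the second after the job is handed in, with the robot touching nothing.
It also fails if it takes over 53 s, if anything falls off the work surface, if the arm or the gripper's body presses on something with over 40 N, if the wrist force passes 120 N, or if a joint passes its speed limit or range.

## Working session

There is one attempt and no reset: what is moved stays moved. The work goes in short steps, Python scripts to look and compute and a tool call to move; the robot and the scene stay as the last step left them, time stands still between calls to the robot, and variables do not carry over. Pictures are saved under pics/ and viewed, about 8 in all and at most 12, crops included, and the job is handed in when it is done.

Besides the shell and the picture viewer there is one more tool, called after "Request:" in YAML: its name, and indented under it one key for each argument. jog_arm: Moves the arm, as the interface text tells. Its arguments: {"type":"object","properties":{"moves":{"type":"array"},"grip_force":{"type":"number"}},"required":["moves"]}

```bash
mkdir -p pics
cat > h.py <<'E'
import numpy as np, cv2
from scipy.spatial.transform import Rotation as R
from cell import arm, imaging, job
def snap(n,f):
    im=imaging.get_image(n); cv2.imwrite('pics/'+f,im[:,:,::-1]); return im
def cam(n):
    p=imaging.camera_params(n); K=np.array([[p['fx'],0,p['cx']],[0,p['fy'],p['cy']],[0,0,1]])
    return K,R.from_rotvec(p['rvec']).as_matrix(),np.array(p['tvec'])
def onplane(n,uv,z):
    K,r,t=cam(n); c=-r.T@t; d=r.T@np.linalg.solve(K,[uv[0],uv[1],1]); return c+d*(z-c[2])/d[2]
def proj(n,P):
    K,r,t=cam(n); q=(np.atleast_2d(P)@r.T+t)@K.T; return q[:,:2]/q[:,2:]
def tri(a,ua,b,ub):
    A=[];o=[]
    for n,u in((a,ua),(b,ub)):
        K,r,t=cam(n); c=-r.T@t; d=r.T@np.linalg.solve(K,[u[0],u[1],1]); d/=np.linalg.norm(d); M=np.eye(3)-np.outer(d,d); A.append(M);o.append(M@c)
    return np.linalg.solve(sum(A),sum(o))
E
python3 - <<'E'
from h import *
s=arm.observe(); print({k:np.round(v,3) for k,v in s.items()})
a=snap('scene','a.png'); b=snap('top','b.png')
for n in('scene','top'):
    K,r,t=cam(n); print(n,-r.T@t,r[2],K[0,0])
E
```

```text
{'clock': np.float64(0.0), 'joints': array([ 1.139,  0.435,  0.025,  1.574, -0.012,  1.134, -0.075]), 'dq': array([ 0.001, -0.002, -0.   ,  0.   , -0.001,  0.002,  0.001]), 'joint_efforts': array([-0.0000e+00, -6.6785e+01,  9.8500e-01, -3.1446e+01, -6.0000e-02,
        4.3000e-02,  0.0000e+00]), 'position': array([ 0.202, -0.591,  0.243]), 'ee_rot': array([-3.098e+00, -5.140e-01,  1.000e-03]), 'force': array([ 0.318, -0.108,  0.276]), 'ft_torque': array([ 0.002, -0.004, -0.042]), 'width': np.float64(1.0)}
scene [ 1.38237482 -0.80993199  0.92259284] [-0.57250005  0.57615565 -0.5833424 ] 570.5458934309693
top [0.44225581 0.05510255 1.24363545] [ 0.09862779 -0.00307188 -0.99511965] 510.62714669286595
```

View pics/a.png

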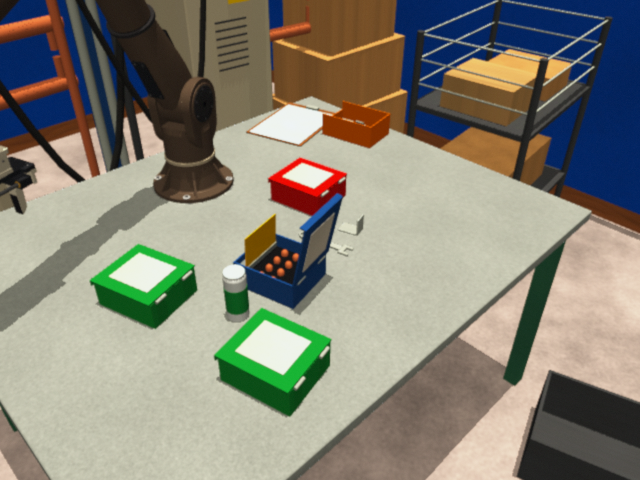

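View pics/b.png

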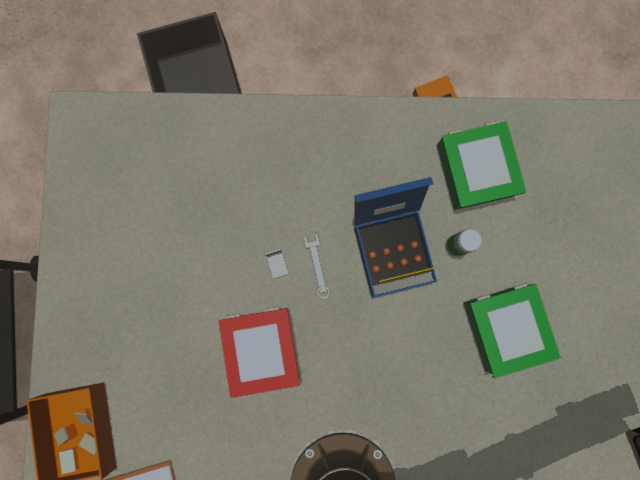

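Top view: blue case around (398,255) with its cover toward (392,200), the yellow flap at about (405,276) and the can at (466,241). The wrench is near (317,265) and the bracket near (276,263). Next I'll zoom in on both views.

Run:
```python
from h import *
a=cv2.imread('pics/a.png'); b=cv2.imread('pics/b.png')
A=cv2.resize(a[190:310,225:355],None,fx=3.07,fy=4.9)
A=cv2.resize(a[185:315,220:350],(400,400),interpolation=cv2.INTER_CUBIC); B=cv2.resize(b[170:310,340:480],(400,400),interpolation=cv2.INTER_CUBIC)
cv2.imwrite('pics/c.png',np.hstack([A,B]))
hsv=cv2.cvtColor(b,cv2.COLOR_BGR2HSV)
def big(m):
    c,_=cv2.findContours(m,cv2.RETR_EXTERNAL,cv2.CHAIN_APPROX_NONE); return max(c,key=cv2.contourArea)
for n,im in(('top',b),('scene',a)):
    h=cv2.cvtColor(im,cv2.COLOR_BGR2HSV)
    mk=np.zeros(h.shape[:2],np.uint8); 
    if n=='top': mk[170:310,340:442]=255
    else: mk[185:315,220:350]=255
    for nm,lo,hi in(('blue',(105,120,30),(125,255,255)),('yel',(20,150,60),(32,255,255))):
        c=big(cv2.bitwise_and(cv2.inRange(h,lo,hi),mk)); print(n,nm,cv2.contourArea(c),cv2.approxPolyDP(c,2.5,True)[:,0].tolist())
```

```text
top blue 469.0 [[432, 182], [430, 178], [356, 195], [356, 200]]
top yel 37.0 [[433, 268], [379, 281]]
scene blue 3598.0 [[339, 194], [301, 226], [305, 231], [301, 243], [277, 235], [279, 247], [300, 254], [293, 282], [274, 279], [242, 265], [246, 269], [249, 289], [291, 307], [324, 273], [324, 259], [319, 264], [316, 262], [327, 250], [341, 198]]
scene yel 757.5 [[274, 214], [245, 239], [247, 264], [275, 240], [271, 233], [274, 232]]
```

View pics/c.png

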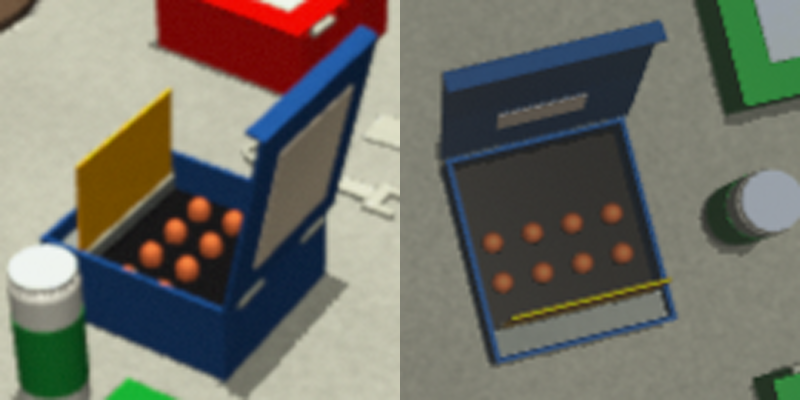

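Run:
```python
from h import *
FR,FL,BL,BR=[onplane('top',u,.07)[:2] for u in((436.6,281),(372.9,296.7),(355.4,226),(418.8,212.4))]
print(FR,FL,BL,BR)
print('sizes',[np.linalg.norm(p-q) for p,q in((FR,FL),(BL,BR),(FL,BL),(FR,BR))])
c=(FR+FL+BL+BR)/4; d=(BL+BR-FL-FR)/2; e=(FL+BL-FR-BR)/2
yaw=np.arctan2(*d[::-1]); y2=np.arctan2(-e[0],e[1]); print('c',c,'yaw',yaw,y2)
yaw=(yaw+y2)/2; X=np.array([np.cos(yaw),np.sin(yaw),0]);Y=np.array([-X[1],X[0],0]); C=np.array([*c,0])
def loc(P): return np.array([(P-C)@X,(P-C)@Y,P[2]])
cv=[tri('scene',s,'top',t) for s,t in(((301,229),(431.5,180)),((339,194),(356,197)))]
fl=[tri('scene',s,'top',t) for s,t in(((245.5,239.5),(433,268)),((275,214.5),(379.5,281)))]
print('cover',[loc(p).round(3) for p in cv]); print('flap',[loc(p).round(3) for p in fl])
for p in cv: q=loc(p); print('cover ang',np.arctan2(q[2]-.071,85e-3-q[0]))
for p in fl: q=loc(p); print('flap ang',np.arctan2(q[2]-.053,q[0]+.056))
# predicted points check
f=lambda x,y,z:C+X*x+Y*y+np.array([0,0,z])
print(proj('scene',[f(-.085,-.075,.07),f(.085,-.075,.07),f(.085,.075,.07),f(.085,-.075,0)]).round(0))
print('can',loc(onplane('top',(468.5,240.5),.13)),'wrench end',loc(onplane('top',(311,240),.0)),loc(onplane('top',(322,295),.0)))
print('reach',[np.linalg.norm(f(x,0,0)[:2]) for x in(-.085,.085,.15)])
for nm in ('red','green'):
  h=cv2.cvtColor(cv2.imread('pics/b.png'),cv2.COLOR_BGR2HSV)
```

```text
[ 0.48241548 -0.20864633] [ 0.44433129 -0.06250725] [ 0.60691685 -0.02099374] [ 0.64115756 -0.168263  ]
sizes [np.float64(0.15101998535795913), np.float64(0.15119742591958507), np.float64(0.16780177776883506), np.float64(0.16379823365701815)]
c [ 0.5437053  -0.11510258] yaw 0.24955710274173873 0.24168105295909256
cover [array([ 0.118, -0.078,  0.243]), array([0.118, 0.078, 0.246])]
flap [array([-0.051, -0.059,  0.138]), array([-0.052,  0.06 ,  0.139])]
cover ang 1.7599210537905314
cover ang 1.7597262207181197
flap ang 1.5116811361305418
flap ang 1.522402328941793
[[232. 261.]
 [291. 286.]
 [325. 252.]
 [292. 309.]]
can [-0.01091186 -0.15273496  0.13      ] wrench end [0.08377974 0.18319195 0.        ] [-0.05298863  0.18756508  0.        ]
reach [np.float64(0.4808234699585712), np.float64(0.6332352596861561), np.float64(0.6936741119647162)]
```

```bash
cat >> h.py <<'E'
yaw=.2456; C=np.array([.5437,-.1151,0]); X=np.array([np.cos(yaw),np.sin(yaw),0]);Y=np.array([-X[1],X[0],0]);Z=np.array([0,0,1.])
Rt=np.column_stack([X,-Y,-Z])          # tool down, x along case x
def state():
    s=arm.observe(); p=np.array(s['position']); r=R.from_rotvec(s['ee_rot']).as_matrix(); tip=p+.017*r[:,2]-C
    print('t',round(s['clock'],2),'tip local',(tip@X).round(4),(tip@Y).round(4),tip[2].round(4),'F local',np.round([np.dot(s['force'],a) for a in(X,Y,Z)],1),'turn left',R.from_matrix(r.T@Rt).as_rotvec().round(3),'w',s['width']); return p,r
def rows(T):                            # T: tip targets, case frame
    p,r=state()
    for x,y,z in T:
        P=C+X*x+Y*y+Z*z-.017*Rt[:,2]; print([x,y,z],(100*r.T@(P-p)).round(1).tolist())
E
python3 - <<'E'
from h import *
rows([(-.1,0,.245),(-.1,0,.115)])
E
```

```text
t 0.1 tip local -0.4475 -0.3785 0.226 F local [-0.4  0.3  1.3] turn left [-0.001  0.     0.083] w 0.999741256605967
[-0.1, 0, 0.245] [37.8, -34.8, -1.9]
[-0.1, 0, 0.115] [37.8, -34.8, 11.1]
```

Request:
jog_arm:
  moves:
    - {"fingers": 1, "xyz": [4, -3.7, -1.9], "angular": [0, 0, 0.02]}
    - {"fingers": 1, "xyz": [8, -7.4, -1.9], "angular": [0, 0, 0.04]}
    - {"fingers": 1, "xyz": [12, -11, -1.9], "angular": [0, 0, 0.06]}
    - {"fingers": 1, "xyz": [16, -14.7, -1.9], "angular": [0, 0, 0.083]}
    - {"fingers": 1, "xyz": [20, -18.4, -1.9], "angular": [0, 0, 0.083]}
    - {"fingers": 1, "xyz": [24, -22, -1.9], "angular": [0, 0, 0.083]}
    - {"fingers": 1, "xyz": [28, -25.8, -1.9], "angular": [0, 0, 0.083]}
    - {"fingers": 1, "xyz": [32, -29.5, -1.9], "angular": [0, 0, 0.083]}
    - {"fingers": 1, "xyz": [35, -32.3, -1.9], "angular": [0, 0, 0.083]}
    - {"fingers": 1, "xyz": [37.5, -34.5, -1.9], "angular": [0, 0, 0.083]}
    - {"fingers": 1, "xyz": [37.8, -34.8, -1.9], "angular": [0, 0, 0.083]}
    - {"fingers": 1, "xyz": [37.8, -34.8, -1.9], "angular": [0, 0, 0.083]}
  grip_force: 20

```text
clock: 1.6
position: [0.4468, -0.1405, 0.2625]
ee_rot: [3.118, 0.385, -0.001]
force: [0.1, -0.1, 0.2]
width: 0.005
```

Run:
```python
from h import *
rows([(-.095,0,.115)])
snap('scene','d.png'); a=cv2.imread('pics/d.png'); w=imaging.get_image('wrist')[:,:,::-1]
cv2.imwrite('pics/e.png',np.hstack([cv2.resize(a[130:330,170:370],(400,400)),cv2.resize(w,(400,300))[:,:].copy() if 0 else cv2.copyMakeBorder(cv2.resize(w,(400,300)),0,100,0,0,0)]))
```

```text
t 1.6 tip local -0.1002 -0.0011 0.2455 F local [ 0.1 -0.2  0.2] turn left [0.    0.001 0.   ] w 0.004700293305776217
[-0.095, 0, 0.115] [0.5, -0.1, 13.0]
```

View pics/e.png

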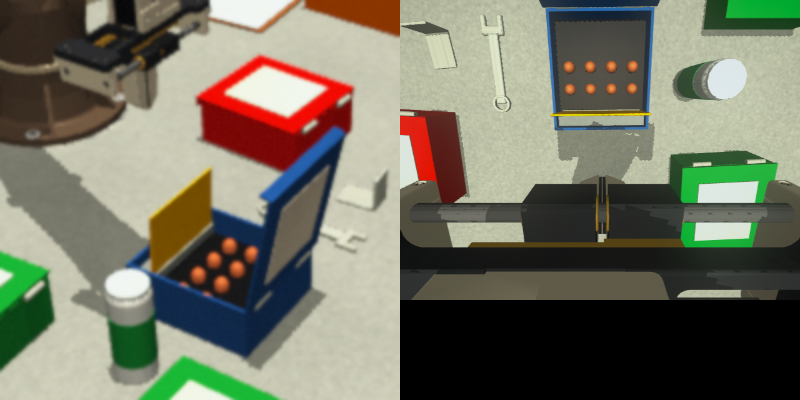

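The fingers are centred on the flap's width (column 600 in the right half), and the flap still stands. Next I go down in front of it and fold it.

Request:
jog_arm:
  moves:
    - {"fingers": 1, "xyz": [0, -0.1, 4], "angular": [0, 0, 0]}
    - {"fingers": 1, "xyz": [0, -0.1, 8.5], "angular": [0, 0, 0]}
    - {"fingers": 1, "xyz": [0, -0.1, 12], "angular": [0, 0, 0]}
    - {"fingers": 1, "xyz": [1, -0.1, 12.7], "angular": [0, 0, 0]}
    - {"fingers": 1, "xyz": [3, -0.1, 12.7], "angular": [0, 0, 0]}
    - {"fingers": 1, "xyz": [4.9, -0.1, 12.9], "angular": [0, 0, 0]}
    - {"fingers": 1, "xyz": [6.7, -0.1, 13.6], "angular": [0, 0, 0]}
    - {"fingers": 1, "xyz": [8, -0.1, 14.6], "angular": [0, 0, 0]}
    - {"fingers": 1, "xyz": [9, -0.1, 15.9], "angular": [0, 0, 0]}
    - {"fingers": 1, "xyz": [9.6, -0.1, 17], "angular": [0, 0, 0]}
    - {"fingers": 1, "xyz": [9.9, -0.1, 18], "angular": [0, 0, 0]}
    - {"fingers": 1, "xyz": [10.2, -0.1, 18.5], "angular": [0, 0, 0]}

```text
clock: 3.2
position: [0.5452, -0.1144, 0.0768]
ee_rot: [-3.118, -0.385, 0.003]
force: [-1.1, -1.0, 0.0]
width: 0.004
```

Run:
```python
from h import *
rows([(.005,0,.055),(.005,0,.053)])
```

```text
t 3.2 tip local 0.0016 0.0003 0.0598 F local [-1.3 -0.7  0. ] turn left [-0.     0.002 -0.   ] w 0.004125962442300914
[0.005, 0, 0.055] [0.3, 0.0, 0.5]
[0.005, 0, 0.053] [0.3, 0.0, 0.7]
```

Request:
jog_arm:
  moves:
    - {"fingers": 1, "xyz": [0.4, 0, 0.3], "angular": [0, 0, 0]}
    - {"fingers": 1, "xyz": [0.8, 0, 0.5], "angular": [0, 0, 0]}
    - {"fingers": 1, "xyz": [1, 0, 0.6], "angular": [0, 0, 0]}
    - {"fingers": 1, "xyz": [1, 0, 0.6], "angular": [0, 0, 0]}

```text
clock: 3.7
position: [0.5529, -0.1127, 0.0729]
ee_rot: [3.117, 0.384, -0.008]
force: [-15.0, -1.1, 23.4]
width: 0.004
```

Run:
```python
from h import *
state()
```

```text
t 3.7 tip local 0.0095 0.0001 0.0559 F local [-14.8   2.6  23.4] turn left [ 0.     0.005 -0.001] w 0.004476141514615835
```

The tip is at 55.9 mm pressing with 23 N, so the flap is on its stop. I'll lift and look.

Request:
jog_arm:
  moves:
    - {"fingers": 1, "xyz": [0.7, 0, -1], "angular": [0, 0, 0]}
    - {"fingers": 1, "xyz": [0, 0, -4], "angular": [0, 0, 0]}
    - {"fingers": 1, "xyz": [-1, 0, -9], "angular": [0, 0, 0]}
    - {"fingers": 1, "xyz": [-1, 0, -14], "angular": [0, 0, 0]}
    - {"fingers": 1, "xyz": [-1, 0, -19], "angular": [0, 0, 0]}
    - {"fingers": 1, "xyz": [-1, 0, -23], "angular": [0, 0, 0]}
    - {"fingers": 1, "xyz": [-1, 0, -24], "angular": [0, 0, 0]}
    - {"fingers": 1, "xyz": [-1, 0, -24], "angular": [0, 0, 0]}

```text
clock: 4.7
position: [0.5463, -0.1142, 0.3122]
ee_rot: [3.118, 0.385, 0.002]
force: [-0.3, 0.6, -1.0]
width: 0.002
```

Run:
```python
from h import *
rows([(.165,0,.295),(.165,0,.205)])
snap('scene','f.png'); a=cv2.imread('pics/f.png'); w=imaging.get_image('wrist')[:,:,::-1]
cv2.imwrite('pics/g.png',np.hstack([cv2.resize(a[130:330,170:370],(400,400)),cv2.copyMakeBorder(cv2.resize(w,(400,300)),0,100,0,0,0)]))
```

```text
t 4.7 tip local 0.0028 0.0002 0.2952 F local [-0.2  0.7 -1. ] turn left [ 0.001 -0.001  0.   ] w 0.001591115124340598
[0.165, 0, 0.295] [16.2, 0.0, 0.0]
[0.165, 0, 0.205] [16.2, 0.0, 9.0]
```

View pics/g.png

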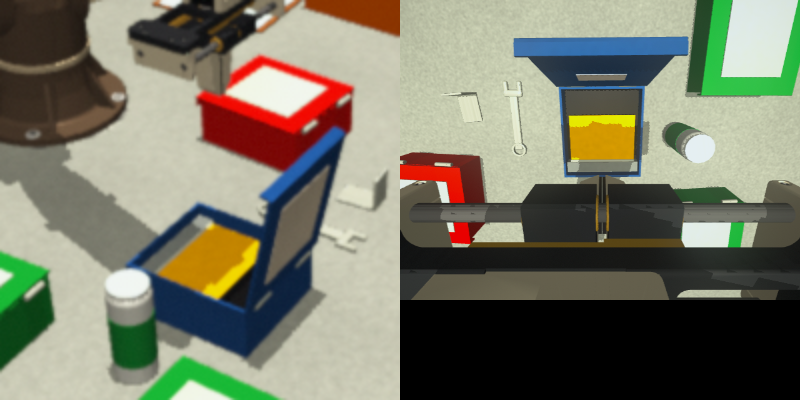

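The flap lies flat over the caps, the cover is still open, and the bystanders haven't moved. Now I go over the cover and down behind it.

Request:
jog_arm:
  moves:
    - {"fingers": 1, "xyz": [3, 0, 0], "angular": [0, 0, 0]}
    - {"fingers": 1, "xyz": [7, 0, 0], "angular": [0, 0, 0]}
    - {"fingers": 1, "xyz": [11, 0, 0], "angular": [0, 0, 0]}
    - {"fingers": 1, "xyz": [14.5, 0, 0], "angular": [0, 0, 0]}
    - {"fingers": 1, "xyz": [16.5, 0, 0], "angular": [0, 0, 0]}
    - {"fingers": 1, "xyz": [16.5, 0, 0], "angular": [0, 0, 0]}
    - {"fingers": 1, "xyz": [16.5, 0, 3], "angular": [0, 0, 0]}
    - {"fingers": 1, "xyz": [16.5, 0, 6], "angular": [0, 0, 0]}
    - {"fingers": 1, "xyz": [16.5, 0, 9], "angular": [0, 0, 0]}
    - {"fingers": 1, "xyz": [16.5, 0, 9], "angular": [0, 0, 0]}

```text
clock: 6.05
position: [0.7033, -0.0749, 0.2187]
ee_rot: [-3.117, -0.384, 0.01]
force: [-0.9, 0.6, 0.6]
width: 0.01
```

Run:
```python
from h import *
T=[]
r=.14
for th in (1.7,1.55,1.4,1.25,1.1,.95,.8,.65,.5,.38,.27,.17,.08,0):
    cx=.085-r*np.cos(th)+.005*np.sin(th); z=.071+r*np.sin(th)+.005*np.cos(th)
    T.append((round(cx+.0095,4),0,round(z,4)))
rows(T)
```

```text
t 6.05 tip local 0.1645 0.0002 0.2017 F local [-0.7  0.8  0.6] turn left [-0.001  0.006 -0.   ] w 0.009986169282309915
[np.float64(0.1175), 0, np.float64(0.2092)] [-4.7, 0.0, -0.7]
[np.float64(0.0966), 0, np.float64(0.2111)] [-6.8, 0.0, -0.9]
[np.float64(0.0756), 0, np.float64(0.2098)] [-8.9, 0.0, -0.8]
[np.float64(0.0551), 0, np.float64(0.2054)] [-11.0, 0.0, -0.3]
[np.float64(0.0355), 0, np.float64(0.198)] [-12.9, 0.0, 0.5]
[np.float64(0.0171), 0, np.float64(0.1878)] [-14.7, 0.0, 1.5]
[np.float64(0.0005), 0, np.float64(0.1749)] [-16.4, 0.0, 2.8]
[np.float64(-0.0139), 0, np.float64(0.1597)] [-17.8, 0.0, 4.3]
[np.float64(-0.026), 0, np.float64(0.1425)] [-19.0, 0.0, 6.0]
[np.float64(-0.0337), 0, np.float64(0.1276)] [-19.8, 0.0, 7.5]
[np.float64(-0.0391), 0, np.float64(0.1132)] [-20.3, 0.0, 9.0]
[np.float64(-0.0426), 0, np.float64(0.0996)] [-20.7, 0.0, 10.3]
[np.float64(-0.0447), 0, np.float64(0.0872)] [-20.9, 0.0, 11.6]
[np.float64(-0.0455), 0, np.float64(0.076)] [-20.9, 0.0, 12.7]
```

Request:
jog_arm:
  moves:
    - {"fingers": 1, "xyz": [-2, 0, -0.3], "angular": [0, 0, 0]}
    - {"fingers": 1, "xyz": [-3.5, 0, -0.5], "angular": [0, 0, 0]}
    - {"fingers": 1, "xyz": [-5, 0, -0.7], "angular": [0, 0, 0]}
    - {"fingers": 1, "xyz": [-6.8, 0, -0.9], "angular": [0, 0, 0]}
    - {"fingers": 1, "xyz": [-8.9, 0, -0.8], "angular": [0, 0, 0]}
    - {"fingers": 1, "xyz": [-11, 0, -0.3], "angular": [0, 0, 0]}
    - {"fingers": 1, "xyz": [-12.9, 0, 0.5], "angular": [0, 0, 0]}
    - {"fingers": 1, "xyz": [-14.7, 0, 1.5], "angular": [0, 0, 0]}
    - {"fingers": 1, "xyz": [-16.4, 0, 2.8], "angular": [0, 0, 0]}
    - {"fingers": 1, "xyz": [-17.8, 0, 4.3], "angular": [0, 0, 0]}
    - {"fingers": 1, "xyz": [-17.8, 0, 4.3], "angular": [0, 0, 0]}

```text
clock: 7.42
position: [0.5317, -0.1181, 0.1787]
ee_rot: [3.118, 0.383, -0.003]
force: [-0.8, -0.1, 0.7]
width: 0.006
```

Run:
```python
from h import *
rows([(-.026,0,.1425),(-.0337,0,.1276),(-.0391,0,.1132),(-.0426,0,.0996),(-.0447,0,.0872),(-.0455,0,.076)])
snap('scene','i.png'); a=cv2.imread('pics/i.png'); cv2.imwrite('pics/j.png',cv2.resize(a[130:330,170:370],(400,400)))
```

```text
t 7.42 tip local -0.0124 -0.0 0.1617 F local [-0.8  0.2  0.7] turn left [-0.     0.002 -0.001] w 0.005656172205248672
[-0.026, 0, 0.1425] [-1.4, 0.0, 1.9]
[-0.0337, 0, 0.1276] [-2.1, 0.0, 3.4]
[-0.0391, 0, 0.1132] [-2.7, 0.0, 4.9]
[-0.0426, 0, 0.0996] [-3.0, 0.0, 6.2]
[-0.0447, 0, 0.0872] [-3.2, 0.0, 7.5]
[-0.0455, 0, 0.076] [-3.3, 0.0, 8.6]
```

View pics/j.png

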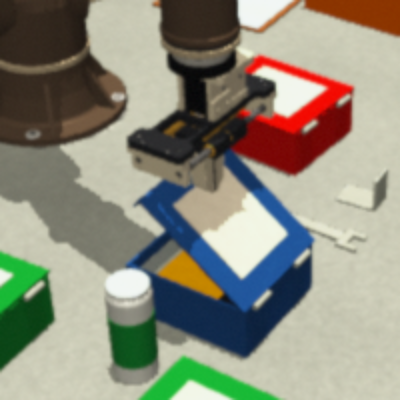

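The cover is about 0.65 rad from shut, the fingertips are on the panel, and the flap is flat below. I continue, slowing toward the end.

Request:
jog_arm:
  moves:
    - {"fingers": 1, "xyz": [-0.8, 0, 1], "angular": [0, 0, 0]}
    - {"fingers": 1, "xyz": [-1.4, 0, 1.9], "angular": [0, 0, 0]}
    - {"fingers": 1, "xyz": [-1.8, 0, 2.7], "angular": [0, 0, 0]}
    - {"fingers": 1, "xyz": [-2.1, 0, 3.5], "angular": [0, 0, 0]}
    - {"fingers": 1, "xyz": [-2.4, 0, 4.2], "angular": [0, 0, 0]}
    - {"fingers": 1, "xyz": [-2.7, 0, 4.9], "angular": [0, 0, 0]}
    - {"fingers": 1, "xyz": [-2.9, 0, 5.6], "angular": [0, 0, 0]}
    - {"fingers": 1, "xyz": [-3.0, 0, 6.2], "angular": [0, 0, 0]}
    - {"fingers": 1, "xyz": [-3.1, 0, 6.8], "angular": [0, 0, 0]}
    - {"fingers": 1, "xyz": [-3.2, 0, 7.3], "angular": [0, 0, 0]}
    - {"fingers": 1, "xyz": [-3.2, 0, 7.7], "angular": [0, 0, 0]}
    - {"fingers": 1, "xyz": [-3.2, 0, 8], "angular": [0, 0, 0]}

```text
clock: 8.98
position: [0.5021, -0.1252, 0.0984]
ee_rot: [-3.118, -0.385, 0.001]
force: [-1.2, -0.4, 0.7]
width: 0.008
```

Run:
```python
from h import *
rows([(-.0455,0,.076)])
```

```text
t 8.97 tip local -0.0428 0.0003 0.0814 F local [-1.2 -0.1  0.7] turn left [-0.  0.  0.] w 0.008043374982987498
[-0.0455, 0, 0.076] [-0.3, 0.0, 0.5]
```

Request:
jog_arm:
  moves:
    - {"fingers": 1, "xyz": [-0.1, 0, 0.2], "angular": [0, 0, 0]}
    - {"fingers": 1, "xyz": [-0.1, 0, 0.4], "angular": [0, 0, 0]}
    - {"fingers": 1, "xyz": [-0.1, 0, 0.5], "angular": [0, 0, 0]}
    - {"fingers": 1, "xyz": [-0.1, 0, 0.6], "angular": [0, 0, 0]}
    - {"fingers": 1, "xyz": [-0.1, 0, 0.7], "angular": [0, 0, 0]}
    - {"fingers": 1, "xyz": [-0.1, 0, 0.7], "angular": [0, 0, 0]}

```text
clock: 9.72
position: [0.5015, -0.1254, 0.0931]
ee_rot: [3.117, 0.385, 0.001]
force: [-6.5, 2.2, 19.5]
width: 0.006
```

Run:
```python
from h import *
state()
```

```text
t 9.72 tip local -0.0435 0.0002 0.0761 F local [-5.7  3.7 19.5] turn left [ 0.001 -0.001  0.   ] w 0.006424188207605781
```

The tip is at 76.1 mm pressing with 19.5 N, so the cover is on its stop. I'll take the hand away.

Request:
jog_arm:
  moves:
    - {"fingers": 1, "xyz": [-0.1, 0, -1], "angular": [0, 0, 0]}
    - {"fingers": 1, "xyz": [-0.1, 0, -5], "angular": [0, 0, 0]}
    - {"fingers": 1, "xyz": [-0.1, 0, -10], "angular": [0, 0, 0]}
    - {"fingers": 1, "xyz": [-2, 0, -15], "angular": [0, 0, 0]}
    - {"fingers": 1, "xyz": [-5, 0, -18], "angular": [0, 0, 0]}
    - {"fingers": 1, "xyz": [-7, 0, -18], "angular": [0, 0, 0]}
    - {"fingers": 1, "xyz": [-7, 0, -18], "angular": [0, 0, 0]}
    - {"fingers": 1, "xyz": [-7, 0, -18], "angular": [0, 0, 0]}

```text
clock: 10.72
position: [0.4334, -0.1423, 0.2709]
ee_rot: [-3.117, -0.385, 0.002]
force: [-0.7, 0.7, 0.0]
width: 0.008
```

Run:
```python
from h import *
state()
snap('scene','k.png'); a=cv2.imread('pics/k.png'); w=imaging.get_image('wrist')[:,:,::-1]
cv2.imwrite('pics/l.png',np.hstack([cv2.resize(a[130:330,170:370],(400,400)),cv2.copyMakeBorder(cv2.resize(w,(400,300)),0,100,0,0,0)]))
f=lambda x,y,z:C+X*x+Y*y+Z*z
print('pred shut corners in crop', (2*(proj('scene',[f(-.09,-.079,.076),f(.085,-.079,.076),f(.085,.079,.076)])-[170,130])).round(1).tolist())
```

```text
t 10.72 tip local -0.1136 0.0004 0.2539 F local [-0.5  0.9  0. ] turn left [-0.001  0.001  0.   ] w 0.00818235431718329
pred shut corners in crop [[117.4, 259.1], [239.9, 310.2], [312.0, 237.8]]
```

View pics/l.png

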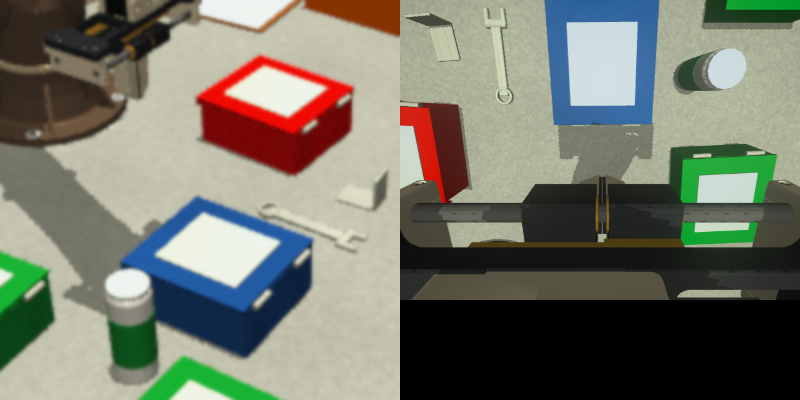

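The cover is shut flat on the rim: its corners in the left half, at about (240,310) and (312,238), match the prediction. The can, wrench and bracket are where they were, and the hand is clear.

```bash
python3 -c "
from cell import job; print(job.sign_off())"
```

```text
the job is handed in; nothing more can be done
None
```

The job is done and handed in at about 10.8 s on the robot clock. I pushed the yellow flap flat over the caps with closed fingertips, then swung the blue cover down slowly onto the rim and took the hand away.

- **Flap:** it was on its stop, with the fingertips at 55.9 mm against the 56 mm expected, pressing with about 23 N. A picture taken before the cover was moved showed it lying flat.
- **Cover:** it was shut on its stop, with the fingertips at 76.1 mm against the 76 mm expected, pressing with about 19.5 N. In the last picture its corners were where a shut cover's should be.
- **Bystanders:** the can, wrench and bracket looked unmoved in the last picture. I compared them by eye and did not measure them again.
- **Hand:** it was clear, about 0.18 m above the case, with no contact force.

No check failed. The only mismatch was early on: I measured the case's length as 164–168 mm instead of 170 mm, which was close enough for this work.

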